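# Refit the drip strip under the splash-guard flap

### The job

Turn the pump timer back to its zero stop so that no water runs at the wheel. Then take the blue drip strip and, keeping it low on the grey deck, tuck its thin edge under the steel flap of the splash guard until it is fully home against the guard's foot and centred on the black sealing tape, without lifting the flap and without disturbing the other things on the bench. Finish while still holding the strip there, pressed flat on the deck with a steady push of about a kilo (10 N) so that the tape takes.

Things in the scene. Friction and masses are not known exactly. Their poses are not given: they have to be found in the camera images.
- timer (a joint): Pump timer: angle of its knob in rad. 0 = pointer at the red mark, against the zero stop (pump off); grows clockwise seen from above, to 2.6 at most. To zero it, turn it anticlockwise seen from above. Starts between 0.6 and 1.4, stays where it is left; needs about 0.05 N m.
- timer_grip (a point): On the upright axis of the black timer knob, 93 mm above the bench: a bar grip 46 mm long (point x, turns with the knob; white pointer line at its -x end), 14 mm thick, from 23 mm below this point to 7 mm above it, on a disc of radius 24 mm. z is up. On a grey case 120 x 110 x 56 mm, fixed to the right of the bench.
- strip_rib (a point): Middle of the upstand of the drip strip, a stiff blue PVC profile (0.14 kg) lying flat on the bench. Upstand: 160 mm long (x), 10 mm thick (y), 36 mm tall (z up), so its underside is 18 mm below this point. At its foot a leaf 4 mm thick, 160 mm wide, runs towards +y; its thin edge is 110 mm from this point. Grip across the upstand, from above.
- strip_edge_near (a point): Corner of the strip's thin edge, on the underside: at (-80, +110, -18) mm from strip_rib. Same axes.
- strip_edge_far (a point): Other corner of the thin edge, on the underside: at (+80, +110, -18) mm from strip_rib. Same axes.
- strip: The whole drip strip; origin on the underside, 18 mm below strip_rib; same axes.
- mouth (a point): On the deck's top surface (24 mm above the bench), straight below the middle of the steel flap's free lip. x along the lip, y inwards under the flap, z up. Fully home, the strip has its axes along these and strip_rib at (0, -60, +18) mm. The black tape (150 x 36 mm, flush with the deck, y -55 to -19 mm) then lies under the leaf.
- deck: Flat grey deck of the wet grinding station, fixed to the left of the bench; origin on the bench, 24 mm straight below mouth, same axes. Its top reaches from y = -175 to +75 mm and x = -155 to +155 mm.
- flap (a joint): Hinged steel flap, angle in rad: 0 = lying on its bumpers; 0.1 = lip 6 mm higher. Light (90 g), falls back by itself. It spans x = -150 to +150 mm of mouth. Its underside is 11.5 mm above the deck at the lip, 9 mm at its lowest (y = 9 mm), then rises inwards. Two rubber bumpers stand under it at x = -142 and +142 mm.
- stop (a point): Foot of the splash guard, at deck level: the face of an aluminium bar 34 mm tall, 50 mm inwards (y) of mouth, same axes. The strip's thin edge comes to rest against it. Behind it a white panel leans away, rising to 130 mm above the deck at y = 65 to 95 mm of mouth.
- spindle: Grinding wheel and motor, fixed on the same tray, up to 115 mm above the deck, at x = 165 to 340 mm and y = -140 to -30 mm of mouth. Origin and axes as the deck's.
- tub_open: Cream plastic tub, 135 x 100 x 62 mm, with jade offcuts in it; origin at the middle of its underside. A bystander, to be left where it is.
- bench_block: Dark wooden bench block, 150 x 110 x 56 mm; origin at the middle of its underside. A bystander, to be left where it is.
- jade_blank: Green jade disc, 60 mm across, 10 mm thick; origin at the middle of its underside. A bystander, to be left where it is.
- jade_rough: Rough lump of jade, 70 x 50 x 41 mm; origin at the middle of its underside. A bystander, to be left where it is.
- brush: Wooden-handled brush, 170 mm long, 20 mm thick; origin at the middle of its underside. A bystander, to be left where it is.
- oil_bottle: White bottle, 60 mm across, 150 mm tall; origin at the middle of its underside. A bystander, to be left where it is.

How it is judged:
On the way, in this order (a step that is already met when the one before it is completed fails the run):
1. the pump timer is turned back to its zero stop (within 0.06 rad) (value of joint timer below 0.06 rad), for 0.2 s.
2. the strip's thin edge, low on the deck, is under the flap at both corners (y of each of strip_edge_near, strip_edge_far in the frame of mouth above 0.02 m and z of each of strip_edge_near, strip_edge_far in the frame of mouth below 0.008 m), for 0.2 s.
At the end, for the whole second after the job is handed in: Timer at zero (0.06 rad); both corners of the thin edge 38 mm or more inside the lip (stop at 50) and within 3 mm of the deck; strip flat (2 deg), centred along the lip within 15 mm; flap down (under 0.05 rad); fingers on the strip, which presses on the deck with 4 to 40 N, at rest (value of joint timer below 0.06 rad and y of each of strip_edge_near, strip_edge_far in the frame of mouth above 0.038 m and z of each of strip_edge_near, strip_edge_far in the frame of mouth below 0.003 m and z of strip_rib in the frame of mouth below 0.021 m and angle between strip_rib's own z axis and vertical below 0.035 rad and x of strip_rib in the frame of mouth between -0.015 and 0.015 m and contact force between strip and deck between 4 and 40 N and contact force between the fingers and strip above 2 N and value of joint flap below 0.05 rad and linear speed of strip below 0.02 m/s); the arm keeps its last pose, push and grip.
It fails at once if the flap is lifted (more than about 8 mm at its lip) (value of joint flap above 0.14 rad).
It fails at once if a bystander on the bench is disturbed (moved more than 30 mm) (distance of any of tub_open, bench_block, jade_blank, jade_rough, brush, oil_bottle from where it was at the start of the episode above 0.03 m).
It also fails if it takes over 53 s, if anything falls off the work surface, if the arm or the gripper's body presses on something with over 40 N, if the wrist force passes 120 N, or if a joint passes its speed limit or range.

### The arm

A 7-joint arm with a two-finger parallel gripper is mounted at the origin on the work surface. World frame = base frame: x ahead of the robot, y to its left, z up, the work surface at z = 0. Lengths are in m, angles in rad, forces in N, time in s.
With the tool pointing down it reaches from about 0.4 to 0.85 m from the base axis. Payload 10.4 kg.
Tool frame: the origin (TCP) lies at the very end of the fingers, on their centre line; the grasp point (between the pads) lies 19 mm behind it; z points along the fingers, y is the line along which they close (so a half turn about z gives the same grasp; the last joint's range is limited). The gripper opens to 87 mm and grips with 3 to 60 N. Pads are 19 mm wide; open, the fingers measure 117 mm over their backs; the gripper's body (75 mm by 190 mm) begins 51 mm behind the grasp point.
Start: joints at [1.282, 0.332, -0.065, 1.46, 0.022, 1.35, -0.088], TCP at [0.164, -0.603, 0.223] pointing down, gripper open.
Joint ranges: [-2.6, 2.6], [-0.5, 2.12], [-1.47, 1.34], [0.16, 2.42], [-1.27, 4.41], [0.06, 2.06], [-2.6, 2.6]. Speed limits (rad/s): [2.22, 2.22, 2.79, 2.79, 3.14, 3.14, 3.14].

### API

Orientations are given as a unit quaternion [x, y, z, w].
In Python, from bench import * gives the robot as it stands.
- The arm moves only by the tool step_arm, never from a script. Its arguments are lists of equal length, an entry for each row: "delta_pos": the shift along the world's x, y, z in units of 25 mm (1.0 is 25 mm), a list of three; "turn": the turn about the world's z in units of 0.12 rad (1.0 is 0.12 rad). In form: {"delta_pos": [[tx, ty, tz], ...], "turn": [turn, ...]}. A call has 1 to 12 rows; each row shifts and turns the commanded pose from where the row before left it; what a row does not reach is not made up. A row lasts 1/10 s, in which the tool goes at most 50 mm and 8.59 degrees, less where a joint would pass 70% of its speed; a pose out of reach is approached as far as the arm can. A call with a number of a shift or a turn outside -1 to 1 is refused whole. A call with a gripper value outside its range is refused whole. "grip" is the closure, from 0 (fully open) to 1 (shut), set as the call begins (left out, the last holds). The fingers move at their own pace and stop on an object; "newtons" is the grip in N (left out, the last holds). Time passes only in rows, so rows that do not move let the fingers close. It gives the time, the measured TCP pose, the force, the opening and the grip force at its end, in the units of the state.
- read_state(): the state, without advancing time (a new reading comes with each control period).
- camera(name): name is "scene" or "side" or "wrist"; returns a dict with "image" (480x640x3 uint8, red, green, blue), "z_map" (480x640 float32, m along the optical axis (not along the pixel's ray), 0 where there is no reading), "mtx" (3x3 intrinsics, pixels), "view" (4x4, takes a point from world to camera coordinates). Camera axes: x right, y up, looking along -z (the intrinsics and any distortion apply to the point x, -y, -z); pixel columns grow to the right and rows downward; lengths in m; the calibration is good to about 2 mm. A picture is of the moment at which its call begins.
- close_job(): hands the job in; it is judged then, once.
The state is a dict: "time": time; "joint_positions": joint angles; "joint_vel": joint speeds; "joint_torque": joint torques, N m; "ee_pos": TCP position; "eef_rot": TCP orientation; "ft_force": force on the tool from outside, world axes, zero at the start; "torque": the same for the moment, N m; "width": finger opening in m; "grip_force": force on a finger pad.
Only numpy, scipy, OpenCV 4.12 (cv2) and the standard library are available. Lean on these libraries where they do the work, as an engineer would, in place of code of your own. Each camera call takes 0.05 s, during which the arm holds its last target. There are 200 camera calls.

## Working session

There is one attempt and no reset: what is moved stays moved. The work goes in short steps, Python scripts to look and compute and a tool call to move; the robot and the scene stay as the last step left them, time stands still between calls to the robot, and variables do not carry over. Pictures are saved under pics/ and viewed, at most 10 in all, crops included, and the job is handed in when it is done.

Besides the shell and the picture viewer there is one more tool, called as name(argument=value, ...) on one line, values as JSON. step_arm: Moves the arm, as the interface text tells. Shifts and turns lie within -1 to 1; 1 stands for 25 mm of shift or 0.12 rad of turn. Its arguments: {"type":"object","properties":{"delta_pos":{"type":"array"},"turn":{"type":"array"},"grip":{"type":"number"},"newtons":{"type":"number"}},"required":["delta_pos","turn"]}

```bash
mkdir -p pics; cat > h.py <<'E'
from bench import *
import numpy as np, cv2
def snap(n,f):
    c=camera(n); np.savez('pics/'+f+'.npz',**c); cv2.imwrite('pics/'+f+'.png',c['image'][:,:,::-1]); return c
def load(f): return np.load('pics/'+f+'.npz')
def px(c,u,v,d=None):
    K=c['mtx']; 
    if d is None:
        p=c['z_map'][int(v)-1:int(v)+2,int(u)-1:int(u)+2]; d=np.median(p[p>0])
    q=np.array([(u-K[0,2])/K[0,0]*d,-(v-K[1,2])/K[1,1]*d,-d,1]); return (np.linalg.inv(c['view'])@q)[:3]
def pz(c,u,v,z):
    a=px(c,u,v,1.);o=np.linalg.inv(c['view'])[:3,3]; return o+(a-o)*(z-o[2])/(a[2]-o[2])
E
python3 - <<'E'
from h import *
for n in('scene','side'): snap(n,n+'0')
s=read_state(); print(s)
E
```

```text
{'time': 0.1, 'joint_positions': array([ 1.28239041,  0.33279838, -0.06466354,  1.46085135,  0.02160743,
        1.34988809, -0.08847772]), 'joint_vel': array([ 0.00141301, -0.00142018, -0.00016835, -0.00192515,  0.00020176,
        0.00079098, -0.003082  ]), 'joint_torque': array([ 2.19534115e-03, -6.24548507e+01,  2.49835302e-02, -3.90718567e+01,
       -6.14947337e-02,  3.65599827e-02,  1.01088631e-04]), 'ee_pos': array([ 0.16406362, -0.60273053,  0.2218427 ]), 'eef_rot': array([ 9.91180634e-01,  1.32516261e-01, -1.19903540e-04, -6.13320082e-04]), 'ft_force': array([ 0.22133519, -0.17825352,  0.46262283]), 'torque': array([-0.0152585 ,  0.02603958,  0.0036641 ]), 'grip_force': 0.0, 'width': 0.08724617168543361}
```

View pics/scene0.png

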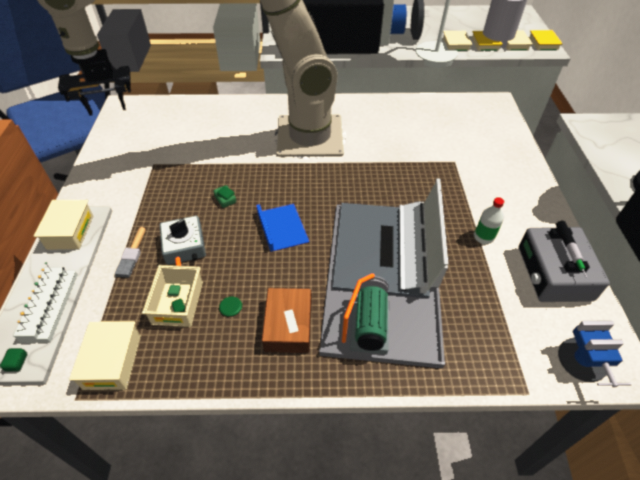

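View pics/side0.png

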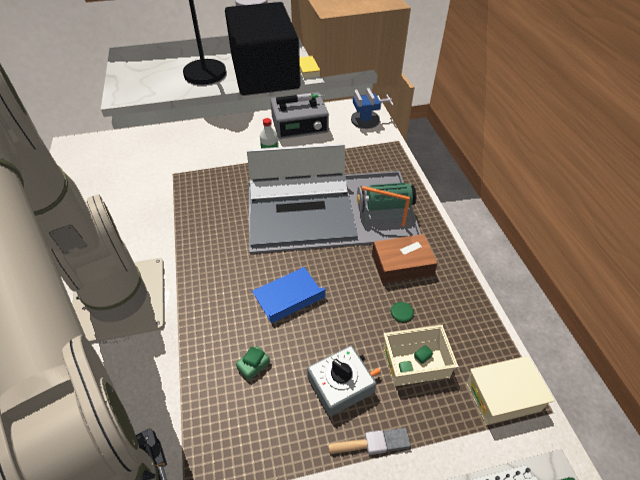

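Scene: timer about (181,236), strip about (282,227), deck about (385,245), flap about (412,250). Side: knob about (341,371), strip about (290,295), tape about (300,207). Measuring next, with enlarged crops.

```bash
python3 - <<'E'
from h import *
S=load('scene0');D=load('side0')
def cr(c,u,v,w,h,k): return cv2.resize(c['image'][v:v+h,u:u+w,::-1],(w*k,h*k),interpolation=cv2.INTER_CUBIC)
a=np.zeros((600,800,3),np.uint8)
a[:300,:400]=cr(D,300,335,80,60,5); a[:300,400:]=cr(D,245,260,80,60,5)
a[300:,:400]=cr(D,240,140,133,100,3)[:300,:400].copy() if 0 else cv2.resize(cr(D,240,145,133,100,3),(400,300))
a[300:,400:]=cv2.resize(cr(S,325,195,133,100,3),(400,300))
cv2.imwrite('pics/crops.png',a)
for n,c in(('scene',S),('side',D)):
    hsv=cv2.cvtColor(c['image'],cv2.COLOR_RGB2HSV)
    m=cv2.inRange(hsv,(105,150,60),(125,255,255))
    P=np.array([px(c,u,v) for v,u in zip(*np.nonzero(m)) if c['z_map'][v,u]>0])
    P=P[(P[:,0]>.2)&(P[:,0]<.9)&(abs(P[:,1])<.4)&(P[:,2]<.06)]
    lo=P[(P[:,2]<.012)];hi=P[P[:,2]>.028]
    for q in(P,lo,hi): print(n,len(q),q.mean(0).round(4),cv2.minAreaRect(q[:,:2].astype(np.float32)*1000))
E
```

```text
scene 1589 [ 0.444  -0.0839  0.007 ] ((425.1062316894531, -88.00421142578125), (192.68844604492188, 115.41146850585938), 17.00387954711914)
scene 1390 [ 0.4409 -0.0772  0.0036] ((425.1062316894531, -88.00421142578125), (192.68844604492188, 115.41146850585938), 17.00387954711914)
scene 159 [ 0.4612 -0.1316  0.0338] ((455.5196228027344, -132.9448699951172), (159.6582489013672, 10.990800857543945), 17.445083618164062)
side 2132 [ 0.4383 -0.0889  0.0115] ((438.6199951171875, -82.76927947998047), (159.96658325195312, 117.79774475097656), 17.436569213867188)
side 1622 [ 0.4338 -0.0739  0.0059] ((439.0276794433594, -82.57699584960938), (159.10264587402344, 117.67778015136719), 17.578289031982422)
side 309 [ 0.4525 -0.1353  0.0354] ((454.3414306640625, -132.90164184570312), (157.02525329589844, 13.528824806213379), 16.853715896606445)
```

View pics/crops.png

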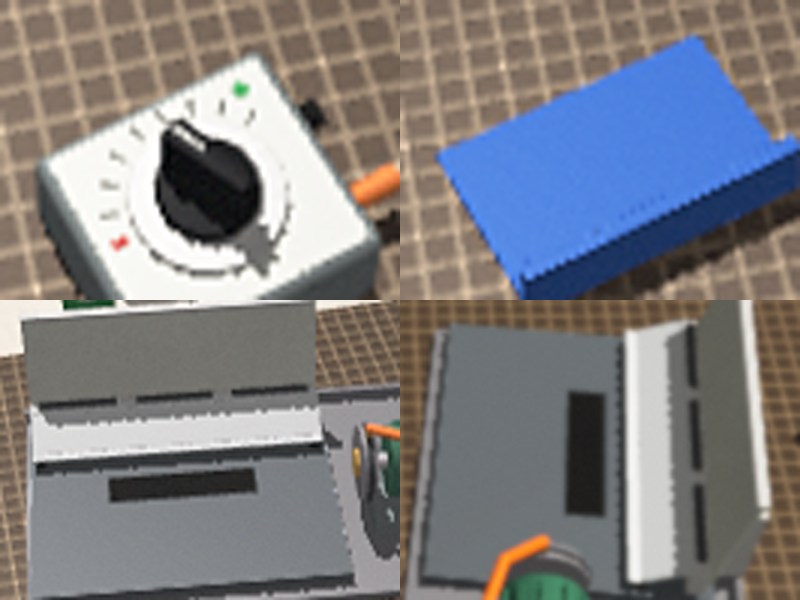

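Crops: pointer line runs (178,125)–(208,150), red mark (120,243), green (240,90). Tape corners in the side crop are about (108,182),(252,169),(256,192),(109,202). The leaf points toward the deck.

```bash
python3 - <<'E'
from h import *
S=load('scene0');D=load('side0')
f=lambda u,v:(240+u/3.0075,145+v/3.0); g=lambda u,v:(325+u/3.0075,195+v/3.0)
for u,v in((108,182),(252,169),(256,192),(109,202)): print('tape side',pz(D,*f(u,v),.024).round(4))
for u,v in((168,91),(204,91),(204,215),(166,215)): print('tape scene',pz(S,*g(u,v),.024).round(4))
for n,c in(('scene',S),('side',D)):
    P=np.array([[px(c,u,v,c['z_map'][v,u]) for u in range(640)] for v in range(480)]); ok=c['z_map']>0
    im=c['image'].astype(int)
    m=ok&(im.max(2)<45)&(abs(P[...,2]-.024)<.006)&(abs(P[...,0]-.5)<.25)&(P[...,1]>.05)&(P[...,1]<.4)
    nl,lab,st,ce=cv2.connectedComponentsWithStats(m.astype(np.uint8)); k=1+st[1:,4].argmax(); q=P[lab==k]; print(n,'tape',len(q),cv2.minAreaRect((q[:,:2]*1000).astype(np.float32)))
    # flap
    m=ok&(P[...,2]>.032)&(P[...,2]<.062)&(im.min(2)>130)&(P[...,1]>.05)&(P[...,1]<.4)&(P[...,0]>.2)&(P[...,0]<.7)
    nl,lab,st,ce=cv2.connectedComponentsWithStats(m.astype(np.uint8)); k=1+st[1:,4].argmax(); q=P[lab==k]; print(n,'flap',len(q),q.min(0).round(3),q.max(0).round(3),cv2.minAreaRect((q[:,:2]*1000).astype(np.float32)))
    # timer case top and knob
    near=(abs(P[...,0]-.5)<.2)&(P[...,1]<-.25)&(P[...,1]>-.6)&ok
    q=P[near&(abs(P[...,2]-.056)<.004)&(im.min(2)>140)]; print(n,'case',len(q),cv2.minAreaRect((q[:,:2]*1000).astype(np.float32)))
    q=P[near&(P[...,2]>.085)&(P[...,2]<.108)&(im.max(2)<90)]; print(n,'bar',len(q),q.mean(0).round(4),cv2.minAreaRect((q[:,:2]*1000).astype(np.float32)))
h=lambda u,v:(300+u/5,335+v/5)
for u,v,z in((178,125,.1),(208,150,.1),(120,243,.056),(240,90,.056)): print(pz(D,*h(u,v),z).round(4))
E
```

```text
Still running in the background as job /tmp/bash_jobs.1000/f98f3895a23f (pid 503). You'll get a notice when it ends.
```

```bash
kill -- -$(cat /tmp/bash_jobs.1000/f98f3895a23f/pid); cat /tmp/bash_jobs.1000/f98f3895a23f/stdout
sed -i "s/return np.load('pics\/'+f+'.npz')/return dict(np.load('pics\/'+f+'.npz'))/" h.py
cat >> h.py <<'E'
def cloud(c):
    K=c['mtx'];v,u=np.mgrid[:480,:640];d=c['z_map']
    q=np.stack([(u-K[0,2])/K[0,0]*d,-(v-K[1,2])/K[1,1]*d,-d,np.ones_like(d)],-1)
    return (q@np.linalg.inv(c['view']).T)[...,:3]
E
timeout 100 python3 - <<'E'
from h import *
S=load('scene0');D=load('side0')
R=lambda q: cv2.minAreaRect((q[:,:2]*1000).astype(np.float32))
f=lambda u,v:(240+u/3.0075,145+v/3.0); g=lambda u,v:(325+u/3.0075,195+v/3.0)
for u,v in((108,182),(252,169),(256,192),(109,202)): print('tape side',pz(D,*f(u,v),.024).round(4))
for u,v in((168,91),(204,91),(204,215),(166,215)): print('tape scene',pz(S,*g(u,v),.024).round(4))
for n,c in(('scene',S),('side',D)):
    P=cloud(c); ok=c['z_map']>0
    im=c['image'].astype(int)
    def big(t,m):
        nl,lab,st,ce=cv2.connectedComponentsWithStats(m.astype(np.uint8)); k=1+st[1:,4].argmax(); q=P[lab==k]; print(n,t,len(q),q.mean(0).round(4),R(q))
    big('tape',ok&(im.max(2)<45)&(abs(P[...,2]-.024)<.006)&(abs(P[...,0]-.5)<.25)&(P[...,1]>.05)&(P[...,1]<.4))
    big('flap',ok&(P[...,2]>.032)&(P[...,2]<.062)&(im.min(2)>130)&(P[...,1]>.05)&(P[...,1]<.4)&(P[...,0]>.2)&(P[...,0]<.7))
    near=(abs(P[...,0]-.5)<.2)&(P[...,1]<-.2)&(P[...,1]>-.6)&ok
    big('case',near&(abs(P[...,2]-.056)<.005)&(im.min(2)>120))
    big('bar',near&(P[...,2]>.085)&(P[...,2]<.108)&(im.max(2)<90))
h=lambda u,v:(300+u/5,335+v/5)
for u,v,z in((178,125,.1),(208,150,.1),(120,243,.056),(240,90,.056)): print(pz(D,*h(u,v),z).round(4))
E
```

```text
tape side [0.4606 0.236  0.024 ]
tape side [0.6087 0.2211 0.024 ]
tape side [0.6048 0.1873 0.024 ]
tape side [0.4568 0.2071 0.024 ]
tape scene [0.4578 0.2047 0.024 ]
tape scene [0.4583 0.2394 0.024 ]
tape scene [0.6076 0.2211 0.024 ]
tape scene [0.6072 0.1871 0.024 ]
scene tape 424 [0.5356 0.211  0.0244] ((533.7979736328125, 211.0449676513672), (28.954975128173828, 147.73983764648438), 83.42906951904297)
scene flap 1266 [0.5476 0.2671 0.0427] ((540.6365356445312, 275.5101318359375), (56.540855407714844, 304.3052978515625), 82.3387451171875)
scene case 800 [ 0.5176 -0.3565  0.0559] ((509.38018798828125, -359.9463806152344), (120.95645141601562, 106.21180725097656), 14.96524715423584)
scene bar 98 [ 0.5145 -0.3594  0.0946] ((512.0355834960938, -360.49456787109375), (14.20207405090332, 41.595672607421875), 38.33326721191406)
side tape 299 [0.5309 0.2148 0.0263] ((532.5279541015625, 214.36769104003906), (33.76839065551758, 142.72801208496094), 81.74819946289062)
side flap 1170 [0.5359 0.2715 0.0462] ((539.1674194335938, 267.7962951660156), (67.24559783935547, 303.0068359375), 78.87692260742188)
side case 1397 [ 0.5069 -0.3614  0.0578] ((508.6805419921875, -358.28594970703125), (117.40502166748047, 104.60120391845703), 15.221850395202637)
side bar 163 [ 0.5086 -0.3645  0.0977] ((508.55731201171875, -361.3515319824219), (14.259639739990234, 44.92062759399414), 39.15484619140625)
[ 0.4996 -0.344   0.1   ]
[ 0.5092 -0.3582  0.1   ]
[ 0.4676 -0.3711  0.056 ]
[ 0.5383 -0.312   0.056 ]
```

step_arm(delta_pos=[[1, 0.7, 0], [1, 0.7, 0], [1, 0.7, 0], [1, 0.7, 0], [1, 0.7, 0], [1, 0.7, 0], [1, 0.7, 0], [1, 0.7, 0], [1, 0.7, 0], [1, 0.7, 0], [1, 0.7, 0], [1, 0.7, 0]], turn=[-0.8, -0.8, -0.8, -0.8, -0.8, -0.8, -0.8, -0.8, -0.8, -0.8, -0.8, -0.8], grip=0)

```text
time: 1.3
ee_pos: [0.4649, -0.3921, 0.2222]
eef_rot: [0.903, -0.431, -0.0, -0.0]
ft_force: [-1.2, -0.2, 0.4]
width: 0.087
grip_force: 0.0
```

step_arm(delta_pos=[[0.95, 0.65, -0.4], [0.95, 0.65, -0.4], [0, 0, 0], [0, 0, 0], [0, 0, 0]], turn=[-0.1, 0, 0, 0, 0])

```text
time: 1.8
ee_pos: [0.5108, -0.3617, 0.2027]
eef_rot: [0.901, -0.435, -0.0, 0.0]
ft_force: [-0.9, -0.3, 0.6]
width: 0.0871
grip_force: 0.0
```

```bash
python3 - <<'E'
from h import *
c=snap('wrist','w1'); s=read_state(); print(s['ee_pos'],s['eef_rot'],s['time'])
P=cloud(c);im=c['image'].astype(int)
m=(P[...,2]>.085)&(P[...,2]<.108)&(c['z_map']>0)&(abs(P[...,0]-.511)<.05)&(abs(P[...,1]+.361)<.05)
q=P[m];print(len(q),cv2.minAreaRect((q[:,:2]*1000).astype(np.float32)))
E
```

```text
[ 0.51076185 -0.36179848  0.20285465] [ 9.00432492e-01 -4.34995603e-01  6.60384659e-05  3.84210453e-04] 1.85
956 ((507.94891357421875, -362.112548828125), (13.944130897521973, 45.67387390136719), 38.805355072021484)
```

View pics/w1.png

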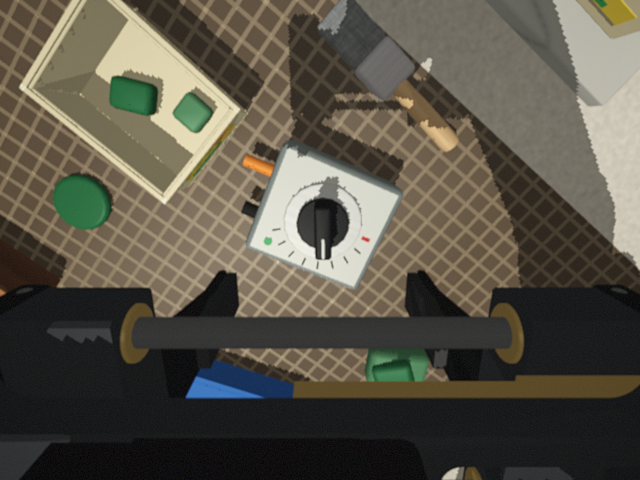

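The wrist view shows the knob at (323,222), centred between the fingers, with the bar running vertically across the closing line. Red mark at (366,239). Going down.

step_arm(delta_pos=[[-0.06, 0, -0.9], [0, 0, -0.9], [0, 0, -0.9], [0, 0, -0.9], [0, 0, -0.8], [0, 0, -0.65], [0, 0, 0], [0, 0, 0]], turn=[0, 0, 0, 0, 0, 0, 0, 0])

```text
time: 2.65
ee_pos: [0.5102, -0.3611, 0.0769]
eef_rot: [0.901, -0.434, 0.0, 0.0]
ft_force: [-0.0, -0.2, 0.4]
width: 0.0871
grip_force: 0.0
```

step_arm(delta_pos=[[0, 0, 0], [0, 0, 0], [0, 0, 0], [0, 0, 0], [0, 0, 0], [0, 0, 0], [0, 0, 0], [0, 0, 0]], turn=[0, 0, 0, 0, 0, 0, 0, 0], grip=1, newtons=20)

```text
time: 3.45
ee_pos: [0.5102, -0.3605, 0.0763]
eef_rot: [0.901, -0.434, -0.0, 0.0]
ft_force: [-0.9, -0.8, -0.4]
width: 0.031
grip_force: 0.0
```

Still closing.

step_arm(delta_pos=[[0, 0, 0], [0, 0, 0], [0, 0, 0], [0, 0, 0], [0, 0, 0]], turn=[0, 0, 0, 0, 0])

```text
time: 3.95
ee_pos: [0.5094, -0.3611, 0.0763]
eef_rot: [0.901, -0.434, -0.0, 0.0]
ft_force: [-5.2, -1.5, 3.3]
width: 0.0137
grip_force: 20.0
```

step_arm(delta_pos=[[0, 0, 0], [0, 0, 0], [0, 0, 0], [0, 0, 0], [0, 0, 0], [0, 0, 0], [0, 0, 0], [0, 0, 0], [0, 0, 0], [0, 0, 0]], turn=[0.8, 0.8, 0.8, 0.8, 0.8, 0.8, 0.8, 0.8, 0.8, 0.8])

```text
time: 4.95
ee_pos: [0.5097, -0.3606, 0.0763]
eef_rot: [0.999, 0.033, -0.0, -0.0]
ft_force: [-4.1, 0.8, 2.4]
width: 0.0138
grip_force: 20.0
```

```bash
python3 -c "
from h import *
s=read_state();print(s['torque'],s['ft_force'],s['eef_rot'],s['width'],s['joint_positions'])"
```

```text
[ 0.00776154  1.04774002 -0.01086596] [-4.10648072  0.76666359  2.39105977] [ 9.99466386e-01  3.26608694e-02 -4.45443056e-04 -1.13370216e-04] 0.013846171313062532 [ 0.79831088  0.46882504 -0.32841434  1.6105115   0.16536582  1.09057447
 -1.07933925]
```

step_arm(delta_pos=[[0, 0, 0], [0, 0, 0], [0, 0, 0], [0, 0, 0], [0, 0, 0], [0, 0, 0]], turn=[0.5, 0.5, 0.4, 0.3, 0, 0])

```text
time: 5.55
ee_pos: [0.5097, -0.3604, 0.0763]
eef_rot: [0.991, 0.132, -0.0, -0.0]
ft_force: [-5.4, 1.1, 4.4]
width: 0.0137
grip_force: 20.0
```

```bash
python3 -c "
from h import *
s=read_state();print(s['torque'],s['ft_force'],s['eef_rot'],s['width'])"
```

```text
[0.14513334 1.20994254 0.06149523] [-5.44450582  1.13868389  4.44492823] [ 9.91230757e-01  1.32141169e-01 -4.71823441e-04 -2.72337608e-04] 0.013717757561166468
```

step_arm(delta_pos=[[0, 0, 0], [0, 0, 0], [0, 0, 0], [0, 0, 0], [0, 0, 0], [0, 0, 0]], turn=[0.2, 0.2, 0.2, 0.2, 0, 0])

```text
time: 6.15
ee_pos: [0.5102, -0.3604, 0.0763]
eef_rot: [0.984, 0.18, -0.0, -0.0]
ft_force: [-5.1, 2.4, 3.7]
width: 0.0148
grip_force: 20.6
```

```bash
python3 -c "
from h import *
s=read_state();print(s['torque'],s['ft_force'],s['eef_rot'],s['width'])"
```

```text
[ 0.42859663  1.08706102 -0.38354861] [-5.12346359  2.35597077  3.67082535] [ 9.83708542e-01  1.79770612e-01 -1.22512650e-05 -1.73905540e-04] 0.014788252616816135
```

Torque shows the stop is reached. Release, lift and check.

step_arm(delta_pos=[[0, 0, 0], [0, 0, 0], [0, 0, 0], [0, 0, 0], [0, 0, 0], [0, 0, 0.5], [0, 0, 1], [0, 0, 1], [0, 0, 1], [0, 0, 1], [0, 0, 0.5], [0, 0, 0]], turn=[0, 0, 0, 0, 0, 0, 0, 0, 0, 0, 0, 0], grip=0)

```text
time: 7.35
ee_pos: [0.5111, -0.361, 0.2037]
eef_rot: [0.984, 0.18, 0.001, 0.001]
ft_force: [0.1, -0.3, 0.4]
width: 0.0868
grip_force: 0.0
```

```bash
python3 - <<'E'
from h import *
c=snap('wrist','w2'); s=read_state(); print(s['ee_pos'],s['eef_rot'],s['time'])
P=cloud(c)
m=(P[...,2]>.085)&(P[...,2]<.108)&(c['z_map']>0)&(abs(P[...,0]-.511)<.05)&(abs(P[...,1]+.361)<.05)
q=P[m];print(len(q),cv2.minAreaRect((q[:,:2]*1000).astype(np.float32)))
E
```

```text
[ 0.51042457 -0.36070275  0.20177202] [9.83681164e-01 1.79919355e-01 4.09118158e-04 4.75673262e-04] 7.4
944 ((508.3662109375, -361.4671325683594), (45.043251037597656, 14.020086288452148), 15.264391899108887)
```

View pics/w2.png

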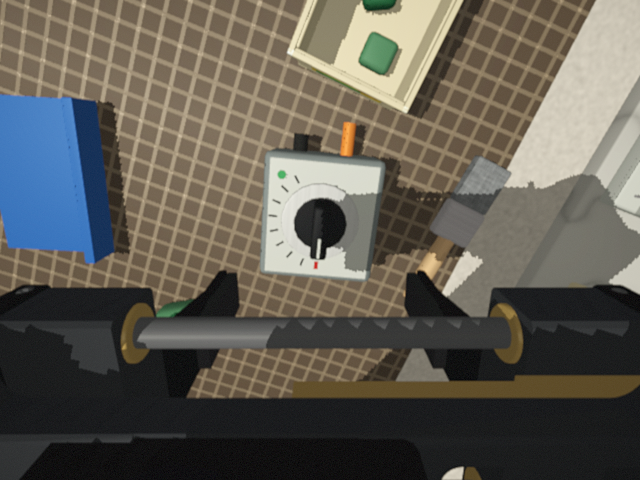

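Pointer line (319,247) is on the red mark (316,265), and the bar angle equals the case angle (15.2°). The timer is zeroed. On to the strip.

step_arm(delta_pos=[[-0.23, 0.92, 0], [-0.23, 0.92, 0], [-0.23, 0.92, 0], [-0.23, 0.92, 0], [-0.23, 0.92, 0], [-0.23, 0.92, 0], [-0.23, 0.92, -0.2], [-0.23, 0.92, -0.2], [-0.2, 0.9, -0.2], [-0.17, 0.8, -0.2], [0, 0, 0], [0, 0, 0]], turn=[-0.2, -0.2, -0.1, 0, 0, 0, 0, 0, 0, 0, 0, 0])

```text
time: 8.6
ee_pos: [0.4544, -0.1343, 0.1805]
eef_rot: [0.989, 0.151, -0.001, -0.0]
ft_force: [-0.3, -0.3, 0.1]
width: 0.0869
grip_force: 0.0
```

```bash
python3 - <<'E'
from h import *
c=snap('wrist','w3'); s=read_state(); print(s['ee_pos'],s['eef_rot'],s['time'])
P=cloud(c)
hsv=cv2.cvtColor(c['image'],cv2.COLOR_RGB2HSV)
m=cv2.inRange(hsv,(105,120,40),(125,255,255))>0
m&=(c['z_map']>0)&(abs(P[...,0]-.45)<.13)&(abs(P[...,1]+.1)<.13)
for lo,hi in((-.01,.06),(-.01,.012),(.031,.045)):
    q=P[m&(P[...,2]>lo)&(P[...,2]<hi)];print(len(q),q.mean(0),cv2.minAreaRect((q[:,:2]*1000).astype(np.float32)))
E
```

```text
[ 0.45463608 -0.13479836  0.18072502] [ 9.88685126e-01  1.50005130e-01 -4.19317864e-04 -8.76943501e-05] 8.65
11150 [ 0.42912068 -0.10086141  0.00814542] ((437.97222900390625, -84.60546875), (159.27569580078125, 115.24559783935547), 17.429533004760742)
9582 [ 0.42453171 -0.09552113  0.00365523] ((437.9683532714844, -84.54286193847656), (159.2613983154297, 115.17884063720703), 17.52452850341797)
1568 [ 0.45716375 -0.13349569  0.0355848 ] ((453.1609191894531, -134.47052001953125), (158.38616943359375, 9.938493728637695), 17.5441837310791)
```

View pics/w3.png

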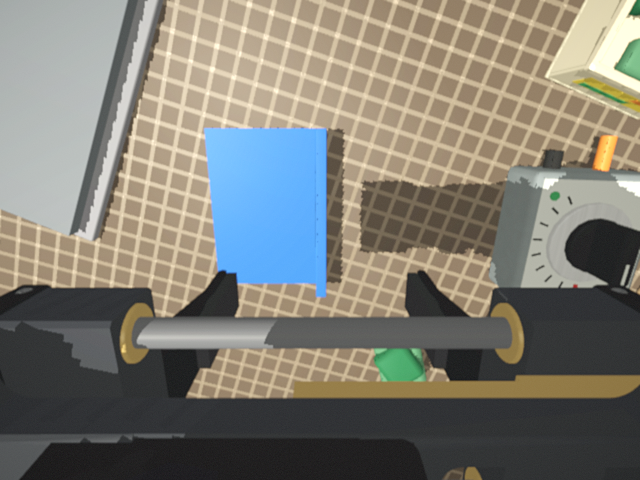

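Rib at about (321,210) lies straight between the fingers. Descend and grip.

step_arm(delta_pos=[[-0.03, 0.02, -0.9], [0, 0, -0.9], [0, 0, -0.9], [0, 0, -0.9], [0, 0, -0.9], [0, 0, -0.9], [0, 0, -0.9], [0, 0, -0.5], [0, 0, 0], [0, 0, 0]], turn=[0, 0, 0, 0, 0, 0, 0, 0, 0, 0])

```text
time: 9.65
ee_pos: [0.4546, -0.1339, 0.0118]
eef_rot: [0.989, 0.15, 0.0, 0.0]
ft_force: [0.0, 0.1, 1.3]
width: 0.0871
grip_force: 0.0
```

step_arm(delta_pos=[[0, 0, 0], [0, 0, 0], [0, 0, 0], [0, 0, 0], [0, 0, 0], [0, 0, 0], [0, 0, 0], [0, 0, 0], [0, 0, 0], [0, 0, 0], [0, 0, 0], [0, 0, 0]], turn=[0, 0, 0, 0, 0, 0, 0, 0, 0, 0, 0, 0], grip=1, newtons=45)

```text
time: 10.85
ee_pos: [0.4542, -0.1336, 0.0113]
eef_rot: [0.989, 0.15, 0.0, 0.0]
ft_force: [-0.5, -0.2, -0.2]
width: 0.0096
grip_force: 45.0
```

step_arm(delta_pos=[[0, 0, 0], [0, 0, 0], [0, 0, 0]], turn=[0, 0, 0])

```text
time: 11.15
ee_pos: [0.4542, -0.1336, 0.0113]
eef_rot: [0.989, 0.15, 0.0, 0.0]
ft_force: [0.0, -0.4, -0.8]
width: 0.0094
grip_force: 45.0
```

step_arm(delta_pos=[[0, 0, 0.5], [0, 0, 0.8], [0, 0, 0.8], [0, 0, 0.7], [0, 0, 0], [0, 0, 0]], turn=[0, 0, 0, 0, 0, 0])

```text
time: 11.75
ee_pos: [0.4542, -0.1337, 0.0814]
eef_rot: [0.989, 0.15, 0.0, 0.0]
ft_force: [-0.2, -0.2, -1.4]
width: 0.01
grip_force: 45.0
```

step_arm(delta_pos=[[0.27, 0.8, 0], [0.27, 0.8, 0], [0.27, 0.8, 0], [0.27, 0.8, 0], [0.27, 0.8, 0], [0.27, 0.8, 0], [0.27, 0.8, 0], [0.27, 0.8, 0], [0.27, 0.8, 0], [0.27, 0.8, 0], [0, 0.8, 0], [0, 0.6, 0]], turn=[-0.35, -0.35, -0.35, -0.35, -0.35, -0.35, -0.35, -0.35, -0.35, -0.35, 0, 0])

```text
time: 12.95
ee_pos: [0.5208, 0.1028, 0.08]
eef_rot: [0.998, -0.059, -0.001, -0.0]
ft_force: [0.3, -0.2, -1.6]
width: 0.0096
grip_force: 45.0
```

step_arm(delta_pos=[[0, 0.3, 0], [0, 0.2, 0], [0, 0, 0], [0, 0, 0], [0, 0, 0]], turn=[0, 0, 0, 0, 0])

```text
time: 13.45
ee_pos: [0.5218, 0.113, 0.0812]
eef_rot: [0.998, -0.06, -0.0, 0.0]
ft_force: [0.4, -0.2, -2.3]
width: 0.0098
grip_force: 45.0
```

```bash
python3 - <<'E'
from h import *
for n in('wrist','scene','side'):
    c=snap(n,n+'4'); P=cloud(c); im=c['image'].astype(int); hsv=cv2.cvtColor(c['image'],cv2.COLOR_RGB2HSV)
    m=cv2.inRange(hsv,(105,120,40),(125,255,255))>0
    m&=(c['z_map']>0)&(abs(P[...,0]-.52)<.15)&(abs(P[...,1]-.15)<.15)&(P[...,2]>.05)
    q=P[m]; print(n,len(q),np.percentile(q[:,2],[5,50,95]),cv2.minAreaRect((q[:,:2]*1000).astype(np.float32)))
    t=(c['z_map']>0)&(im.max(2)<50)&(abs(P[...,2]-.024)<.006)&(abs(P[...,0]-.533)<.1)&(abs(P[...,1]-.2125)<.05)
    q=P[t]; print('tape',len(q), cv2.minAreaRect((q[:,:2]*1000).astype(np.float32)) if len(q) else '')
s=read_state(); print(s['ee_pos'],s['eef_rot'],s['time'],s['ft_force'])
h=[cv2.resize(load(n)['image'][v:v+150,u:u+200,::-1],(400,300),interpolation=cv2.INTER_CUBIC) for n,u,v in(('scene4',270,170),('side4',220,130))]
w=cv2.resize(load('wrist4')['image'][:,:,::-1],(400,300))
cv2.imwrite('pics/c4.png',np.vstack([np.hstack(h),np.hstack([w,w*0])]))
E
```

```text
wrist 40597 [0.07244543 0.07354621 0.10577975] ((535.0836791992188, 162.9659423828125), (116.52246856689453, 144.33990478515625), 83.37645721435547)
tape 0 
scene 1734 [0.07061388 0.07399925 0.15796339] ((527.8726196289062, 163.87088012695312), (117.20551300048828, 166.74473571777344), 83.0062255859375)
tape 174 ((595.79541015625, 191.12234497070312), (34.57130432128906, 58.04556655883789), 5.438232898712158)
side 745 [0.07360194 0.07774728 0.11014038] ((523.0828247070312, 122.199951171875), (206.10362243652344, 159.7045135498047), 82.84341430664062)
tape 2 ((630.60595703125, 248.85098266601562), (4.737889766693115, 0.0), 117.16722106933594)
[0.52178905 0.11339294 0.08135343] [ 9.98230718e-01 -5.94593378e-02  5.66649550e-05  1.34983865e-04] 13.6 [-0.35055726  0.41256174 -1.32053131]
```

View pics/c4.png

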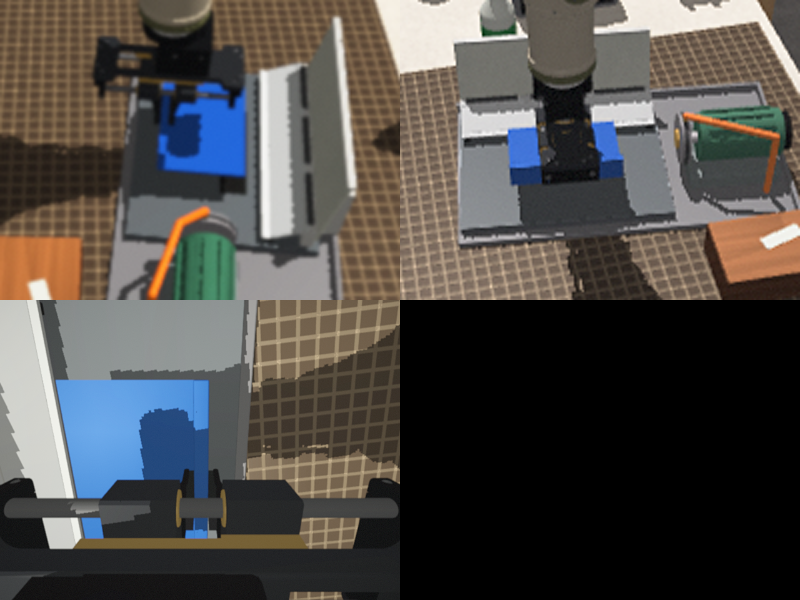

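Strip level, held squarely; its leaf edge is about 15 mm short of the white flap lip (wrist crop: lip at (40,300)–(75,540)). Checking the lip line's direction and position from the cloud.

```bash
python3 - <<'E'
from h import *
for f in('wrist4','wrist3','scene0','side0','scene4'):
    try:c=load(f)
    except: c=load('w3')
    P=cloud(c); im=c['image'].astype(int)
    for name,mm in(('lip',(im.min(2)>130)&(P[...,2]>.030)&(P[...,2]<.05)&(P[...,1]>.2)&(P[...,1]<.3)),('front',(abs(P[...,2]-.024)<.004)&(P[...,1]>.03)&(P[...,1]<.2))):
        q=P[(c['z_map']>0)&mm]; pts=[]
        for x in np.arange(.40,.67,.01):
            r=q[abs(q[:,0]-x)<.005]
            if len(r)>3: j=r[np.argsort(r[:,1])[:2]]; pts.append(j.mean(0))
        if len(pts)<5: continue
        pts=np.array(pts); a=np.polyfit(pts[:,0],pts[:,1],1)
        k=abs(pts[:,1]-np.polyval(a,pts[:,0]))<.004; a=np.polyfit(pts[k,0],pts[k,1],1)
        print(f,name,k.sum(),np.degrees(np.arctan(a[0])).round(2),'y at .535',np.polyval(a,.535).round(4),pts[:,2].mean().round(4))
E
```

```text
wrist4 lip 21 -7.37 y at .535 0.2477 0.0389
wrist4 front 10 -12.46 y at .535 0.0787 0.0231
wrist3 front 19 -7.31 y at .535 0.071 0.022
scene0 lip 27 -6.86 y at .535 0.2499 0.0375
scene0 front 27 -7.33 y at .535 0.0749 0.0239
side0 lip 13 -4.29 y at .535 0.248 0.0402
side0 front 27 -7.23 y at .535 0.0717 0.0235
scene4 lip 27 -6.83 y at .535 0.2498 0.0378
scene4 front 23 -7.21 y at .535 0.0746 0.0233
```

step_arm(delta_pos=[[0, 0, -0.5], [0, 0, -0.5], [0, 0, -0.4], [0, 0, -0.2], [0, 0, -0.15], [0, 0, 0], [0, 0, 0], [0, 0, 0]], turn=[-0.06, 0, 0, 0, 0, 0, 0, 0])

```text
time: 14.4
ee_pos: [0.522, 0.114, 0.038]
eef_rot: [0.998, -0.063, 0.0, -0.0]
ft_force: [-0.4, -0.6, -1.8]
width: 0.0096
grip_force: 45.0
```

```bash
python3 - <<'E'
from h import *
s=read_state(); print(s['ee_pos'],s['eef_rot'],s['time'],s['ft_force'],s['torque'])
c=snap('wrist','w5');P=cloud(c);hsv=cv2.cvtColor(c['image'],cv2.COLOR_RGB2HSV)
m=(cv2.inRange(hsv,(105,120,40),(125,255,255))>0)&(c['z_map']>0)&(P[...,2]<.035)
q=P[m]; A=np.c_[q[:,:2]-[.52,.17],np.ones(len(q))]; print(len(q),np.linalg.lstsq(A,q[:,2],rcond=None)[0])
print(cv2.minAreaRect((q[:,:2]*1000).astype(np.float32)))
E
```

```text
[0.5220317  0.11400973 0.03800127] [ 9.98033549e-01 -6.26808604e-02  3.80572961e-04 -2.77168431e-05] 14.4 [-0.35703202 -0.61846762 -1.80311341] [-0.04884768  0.03943516 -0.00302685]
9627 [-0.00295398 -0.02280361  0.02962865]
((534.5054931640625, 172.31581115722656), (109.10969543457031, 148.429443359375), 82.73841857910156)
```

step_arm(delta_pos=[[0.05, 0.4, 0], [0.05, 0.4, 0], [0.05, 0.4, 0], [0.05, 0.4, 0], [0.05, 0.4, 0], [0, 0, 0]], turn=[0, 0, 0, 0, 0, 0])

```text
time: 15.05
ee_pos: [0.5278, 0.1663, 0.0377]
eef_rot: [0.998, -0.061, 0.0, -0.001]
ft_force: [-0.2, -0.7, -1.9]
width: 0.0097
grip_force: 45.0
```

step_arm(delta_pos=[[0.03, 0.2, 0], [0.03, 0.2, 0], [0.03, 0.2, 0], [0.02, 0.15, 0], [0, 0, 0], [0, 0, 0]], turn=[0, 0, 0, 0, 0, 0])

```text
time: 15.65
ee_pos: [0.5307, 0.1826, 0.0375]
eef_rot: [0.998, -0.063, -0.0, 0.0]
ft_force: [0.4, -0.0, -1.8]
width: 0.0098
grip_force: 45.0
```

```bash
python3 - <<'E'
from h import *
for n in('scene','side','wrist'): snap(n,n+'6')
h=[cv2.resize(load(n)['image'][v:v+150,u:u+200,::-1],(400,300),interpolation=cv2.INTER_CUBIC) for n,u,v in(('scene6',290,170),('side6',220,130))]
w=cv2.resize(load('wrist6')['image'][:,:,::-1],(400,300))
cv2.imwrite('pics/c6.png',np.vstack([np.hstack(h),np.hstack([w,w*0])]))
c=load('scene6');P=cloud(c);im=c['image']
q=P[(c['z_map']>0)&(im.min(2)>130)&(P[...,2]>.03)&(P[...,2]<.06)&(P[...,1]>.2)&(P[...,1]<.26)&(P[...,0]>.4)&(P[...,0]<.67)];print(len(q),np.median(q[:,2]))
c=load('scene4');P=cloud(c);im=c['image']
q=P[(c['z_map']>0)&(im.min(2)>130)&(P[...,2]>.03)&(P[...,2]<.06)&(P[...,1]>.2)&(P[...,1]<.26)&(P[...,0]>.4)&(P[...,0]<.67)];print(len(q),np.median(q[:,2]))
E
```

```text
365 0.038777967467123586
359 0.03846383934733022
```

View pics/c6.png

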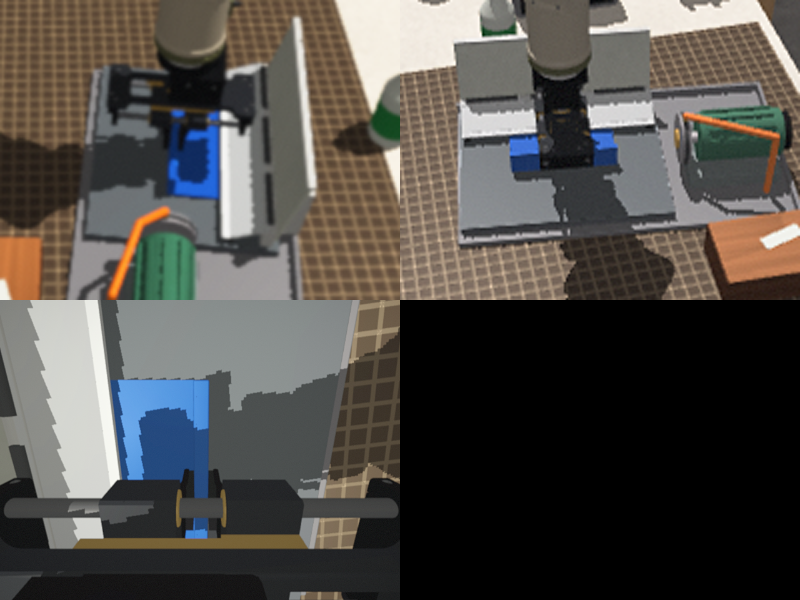

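The leaf is under the flap (its lip hides the thin edge) and the flap is unmoved. Ease it home.

step_arm(delta_pos=[[0.01, 0.08, 0], [0.01, 0.08, 0], [0, 0.06, 0], [0, 0, 0], [0, 0, 0]], turn=[0, 0, 0, 0, 0])

```text
time: 16.3
ee_pos: [0.5312, 0.1883, 0.0376]
eef_rot: [0.998, -0.063, 0.0, 0.0]
ft_force: [0.2, 0.5, -1.2]
width: 0.0095
grip_force: 45.0
```

step_arm(delta_pos=[[0.01, 0.06, 0], [0, 0.04, 0], [0, 0, 0], [0, 0, 0]], turn=[0, 0, 0, 0])

```text
time: 16.7
ee_pos: [0.5316, 0.1894, 0.0375]
eef_rot: [0.998, -0.063, -0.0, 0.001]
ft_force: [0.4, -5.8, -0.6]
width: 0.0092
grip_force: 45.0
```

Home against the foot (−5.8 N). Now press down, gradually.

step_arm(delta_pos=[[0, -0.01, -0.05], [0, 0, -0.04], [0, 0, 0], [0, 0, 0]], turn=[0, 0, 0, 0])

```text
time: 17.1
ee_pos: [0.5318, 0.1893, 0.0354]
eef_rot: [0.998, -0.063, 0.0, 0.001]
ft_force: [0.6, -6.0, 1.0]
width: 0.0098
grip_force: 45.0
```

step_arm(delta_pos=[[0, 0, -0.02], [0, 0, -0.02], [0, 0, 0], [0, 0, 0]], turn=[0, 0, 0, 0])

```text
time: 17.5
ee_pos: [0.5318, 0.1893, 0.0353]
eef_rot: [0.998, -0.063, 0.0, 0.001]
ft_force: [-4.3, -8.0, 12.5]
width: 0.0096
grip_force: 45.0
```

step_arm(delta_pos=[[0, 0, 0], [0, 0, 0], [0, 0, 0], [0, 0, 0], [0, 0, 0]], turn=[0, 0, 0, 0, 0])

```text
time: 18.0
ee_pos: [0.5318, 0.1893, 0.0354]
eef_rot: [0.998, -0.063, 0.0, 0.001]
ft_force: [-4.8, -7.5, 12.4]
width: 0.0097
grip_force: 45.0
```

```bash
python3 - <<'E'
from h import *
c=snap('wrist','w7');P=cloud(c);hsv=cv2.cvtColor(c['image'],cv2.COLOR_RGB2HSV)
b=(cv2.inRange(hsv,(105,120,40),(125,255,255))>0)&(c['z_map']>0)
q=P[b&(P[...,2]<.035)]; A=np.c_[q[:,:2]-[.53,.22],np.ones(len(q))]; print(len(q),np.linalg.lstsq(A,q[:,2],rcond=None)[0])
q=P[b&(P[...,2]>.05)&(P[...,2]<.07)]; print('rib',len(q),cv2.minAreaRect((q[:,:2]*1000).astype(np.float32)),q[:,2].mean())
i=P[b&(P[...,2]<.07)]; print('strip far end max x',i[i[:,0].argmax()])
for n in('scene',):
    c=snap(n,n+'7');P=cloud(c);im=c['image']
    q=P[(c['z_map']>0)&(im.min(2)>130)&(P[...,2]>.03)&(P[...,2]<.06)&(P[...,1]>.2)&(P[...,1]<.26)&(P[...,0]>.4)&(P[...,0]<.67)];print('flap',np.median(q[:,2]))
    b=(cv2.inRange(cv2.cvtColor(im,cv2.COLOR_RGB2HSV),(105,150,60),(125,255,255))>0)&(c['z_map']>0)&(P[...,2]<.07)&(abs(P[...,0]-.53)<.12)&(abs(P[...,1]-.2)<.06)
    q=P[b];print(cv2.minAreaRect((q[:,:2]*1000).astype(np.float32)),q[q[:,0].argmax()],q[q[:,0].argmin()])
s=read_state(); print(s['ee_pos'],s['ft_force'],s['torque'],s['time'])
E
```

```text
17482 [-0.00087114  0.00016892  0.02772036]
rib 5207 ((552.973876953125, 190.1956787109375), (19.92068099975586, 117.26068878173828), 83.22583770751953) 0.059627079472569726
strip far end max x [0.61804157 0.23923739 0.02629852]
flap 0.038445895313001244
((541.6898193359375, 212.89088439941406), (60.8140754699707, 154.7567596435547), 82.5656509399414) [0.61844121 0.22242789 0.02804988] [0.46290472 0.20713721 0.02673716]
[0.53184177 0.18931598 0.0353385 ] [-5.31261629 -8.00204544 11.60524828] [-1.69585386  1.08296378  0.08644755] 18.1
```

Flat, home, centred within about 1 mm, flap down, 12 N push. Handing in.

```bash
python3 -c "
from bench import *
print(close_job())"
```

```text
the job is handed in; nothing more can be done
None
```

I handed the job in with the timer at its zero stop and the strip fully home under the flap, flat, centred to about 1 mm and held with about 12 N. The flap was down, but the hand-in returned no verdict, and I did not re-measure the bystanders.

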